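# Show a glaze test tile to the inspection camera

### The job

Pick the blue-glazed test tile off the kiln shelf and hold it up in the air to the inspection camera: upright way (foot down), the middle of its glazed side centred in front of the lens about 15 cm away, and the glazed side facing the lens squarely, leaned back as the camera's downward look needs. Finish while still holding it there, still; do not disturb the other tiles, the frog cup or the glaze jar, and do not touch the camera or its stand.

Things in the scene. Friction and masses are not known exactly. Their poses are not given: they have to be found in the camera images.
- blue_tile: L-shaped tan clay test tile, about 100 g, loose on the shelf in any of three places. Slab 8 mm thick (x), 50 wide (y), 90 tall (z) with a foot 8 mm high, 50 wide, from x -16 to +34 mm. Blue glaze on the +x face and top edge. Origin: underside, below the slab's centre; x points out of the glazed face (roughly away from the robot), z up. Its slab can be pinched from above, by its two faces near the top.
- blue_tile_face (a point): The middle of the blue tile's glazed side: on its +x face, 4 mm in front of the tile's origin and 45 mm above it, axes as the tile's.
- white_tile: Bystander: white-glazed test tile, same shape, size and axes as the blue tile, also standing loose on the kiln shelf.
- amber_tile: Bystander: amber-brown-glazed test tile, same shape, size and axes as the blue tile, also standing loose on the kiln shelf.
- frog_cup: Bystander: small green cup with frog eyes, 70 mm across and 52 mm high (65 mm at the eyes), loose on the table. Origin: centre of its underside.
- glaze_jar: Bystander: small amber jar with a white lid, 56 mm across and 75 mm high, loose on the table. Origin: centre of its underside.
- kiln_shelf: Pale rectangular kiln shelf on three posts, fixed: 200 mm (its x) by 340 mm (y), its top 68 mm above the table. Origin: at table level under its centre. The three tiles stand on it in a row along its y, about 100 mm apart.
- camera_stand: Fixed camera stand: dark round foot 120 mm across and 14 mm high with a 20 mm column, 420 mm high in all. Origin: centre of the underside of the foot; the camera is on its -x side, the lens about 120 mm from the column. The camera's height and downward tilt are set differently each time and stay locked.
- lens (a point): Centre of the front of the black lens barrel (32 mm across, white 60 mm ring light) of the grey camera (44 x 62 x 52 mm). It looks along this frame's -x, 0.15 to 0.5 rad below level; y is level, z is up in its picture. Shown rightly, the tile's x, y and z axes are parallel to these x, y and z, and the middle of its glazed side is at x = -150 mm on the lens axis.

How it is judged:
By the outcome, as a careful person would: the job done as asked, in the order asked, and still so for the second after the job is handed in, while the arm keeps its last pose, push and grip.
It also fails if it takes over 32 s, if anything falls off the work surface, if the arm or the gripper's body presses on something with over 40 N, if the wrist force passes 120 N, or if a joint passes its speed limit or range.

### The arm

A 7-joint arm with a two-finger parallel gripper is mounted at the origin on the work surface. World frame = base frame: x ahead of the robot, y to its left, z up, the work surface at z = 0. Lengths are in m, angles in rad, forces in N, time in s.
With the tool pointing down it reaches from about 0.425 to 0.925 m from the base axis. Payload 6.8 kg.
Tool frame: the origin (TCP) lies on the centre line of the jaws, within the pads' length; the fingertips stand 8 mm ahead of it and the grasp point (between the pads) lies 11 mm behind it; z points along the fingers, y is the line along which they close (so a half turn about z gives the same grasp; the last joint's range is limited). The gripper opens to 88 mm and grips with 3 to 60 N. Pads are 20 mm wide; open, the fingers measure 115 mm over their backs; the gripper's body (75 mm by 178 mm) begins 61 mm behind the grasp point.
Start: joints at [-1.405, 0.477, 0.022, 1.555, -0.011, 1.109, -0.083], TCP at [0.183, 0.65, 0.194] pointing down, gripper open.
Joint ranges: [-2.96, 2.96], [-0.34, 2.1], [-1.41, 1.46], [0.24, 2.44], [-1.37, 4.51], [0.17, 1.92], [-2.96, 2.96]. Speed limits (rad/s): [2.39, 2.39, 3.14, 3.14, 3.14, 3.14, 3.14].

### API

Orientations are given as a unit quaternion [x, y, z, w].
In Python, from workcell import state, grab_frame, job_done, regions_of, spot_point gives the robot as it stands.
- The arm moves only by the tool drive_tool, never from a script. Its argument "commands" is a list of rows, each an object with "turn": the turn, a rotation vector about the world's x, y, z in rad, a list of three; "dp": the shift along the world's x, y, z in mm, a list of three; "fingers": the finger opening in mm, from 0 to 87.8. A call has 1 to 5 rows; each row is the pose to reach, as a shift and turn from the pose commanded when the call began; what a row does not reach only later rows make up. A row lasts 1/10 s, in which the tool goes at most 50 mm and 8.59 degrees, less where a joint would pass 70% of its speed; a pose out of reach is approached as far as the arm can. A call with a gripper value outside its range is refused whole. The fingers move at their own pace and stop on an object; "newtons" is the grip in N (left out, the last holds). Time passes only in rows, so rows that repeat a pose let the fingers close. It gives the time, the measured TCP pose, the force, the opening and the grip force at its end, in the units of the state.
- state(): the state, without advancing time (a new reading comes with each control period).
- grab_frame(name): name is "side" or "top" or "wrist"; returns a dict with "pixels" (480x640x3 uint8, red, green, blue), "fx", "fy", "cx", "cy" (pixels), "rvec" (rotation vector, rad) and "tvec" (3), from world to camera coordinates, as OpenCV has them. Camera axes: x right, y down, z forward; pixel columns grow to the right and rows downward; lengths in m; the calibration is good to about 2 mm. A picture is of the moment at which its call begins. There is no depth.
- job_done(): hands the job in; it is judged then, once.
Trained networks look in a picture, given as the dict that the camera call returned (one of the last four; its "shot" number tells which), for a name from the list of things; names that differ only in an ending like _2 or _b are one class to them, and where a whole thing is asked for, a point or a joint stands for the part that bears it (a point fixed in the world has none). Each returns a list of dicts, best first, with "conf" (0 to 1); they miss things now and then, are a little off and sometimes report something else, mostly with a low value. They report only what shows in the picture. A call takes as long as a camera call.
- regions_of(picture, thing): "pixels" (480x640 bool, what is visible of it).
- spot_point(picture, thing): "xyz" ([x, y, z] in m, in the coordinates of the camera as it stood for that picture, good to about 4 mm: a listed point, or the origin of a listed thing).
The state is a dict: "t": time; "joints": joint angles; "qd": joint speeds; "joint_efforts": joint torques, N m; "tool_pos": TCP position; "tool_rot": TCP orientation; "contact_force": force on the tool from outside, world axes, zero at the start; "ft_torque": the same for the moment, N m; "width": opening from 0.0 (shut) to 1.0 (fully open); "gripper_force": force on a finger pad.
Only numpy, scipy, OpenCV 4.12 (cv2) and the standard library are available. Lean on these libraries where they do the work, as an engineer would, in place of code of your own. Each camera call takes 0.05 s, during which the arm holds its last target. There are 200 camera calls.

## Working session

There is one attempt and no reset: what is moved stays moved. The work goes in short steps, Python scripts to look and compute and a tool call to move; the robot and the scene stay as the last step left them, time stands still between calls to the robot, and variables do not carry over. Pictures are saved under pics/ and viewed, at most 10 in all, crops included, and the job is handed in when it is done.

Besides the shell and the picture viewer there is one more tool, called after "Request:" as name([rows], argument=value, ...), one row to a line, values as JSON. drive_tool: Moves the arm, as the interface text tells. Its arguments: {"type":"object","properties":{"commands":{"type":"array"},"newtons":{"type":"number"}},"required":["commands"]}

```bash
mkdir -p pics; cat > h.py <<'E'
import numpy as np, cv2
from scipy.spatial.transform import Rotation as R
from workcell import *
def w(p,xyz): return R.from_rotvec(np.ravel(p["rvec"])).inv().apply(np.array(xyz)-np.ravel(p["tvec"]))
def proj(p,X):
    K=np.array([[p["fx"],0,p["cx"]],[0,p["fy"],p["cy"]],[0,0,1.]])
    return cv2.projectPoints(np.atleast_2d(np.array(X,float)),np.ravel(p["rvec"]).astype(float),np.ravel(p["tvec"]).astype(float),K,None)[0][:,0]
def ray(p,uv):
    r=R.from_rotvec(np.ravel(p["rvec"])).inv()
    return r.apply(-np.ravel(p["tvec"])), r.apply([(uv[0]-p["cx"])/p["fx"],(uv[1]-p["cy"])/p["fy"],1.])
def save(p,n): cv2.imwrite("pics/"+n,p["pixels"][:,:,::-1])
E
python3 - <<'E'
from h import *
np.set_printoptions(precision=4,suppress=True)
s=state();print(s["t"],s["tool_pos"],s["tool_rot"],s["width"])
for c in ["side","top"]:
    p=grab_frame(c); save(p,c+"0.png")
    print(c,w(p,[0,0,0]))
    for t in ["blue_tile","blue_tile_face","white_tile","amber_tile","frog_cup","glaze_jar","kiln_shelf","camera_stand","lens"]:
        print(t,[(round(d["conf"],2),w(p,d["xyz"]).round(4).tolist()) for d in spot_point(p,t)[:2]])
E
```

```text
0.0 [0.1824 0.6492 0.1929] [ 0.1365  0.9906 -0.0009 -0.0001] 0.9983922970661009
side [ 0.4188 -0.8514  0.7091]
blue_tile [(0.66, [0.5563, 0.3485, 0.0692])]
blue_tile_face [(0.81, [0.5554, 0.3547, 0.1115])]
white_tile [(0.77, [0.5647, 0.1555, 0.0648])]
amber_tile []
frog_cup [(0.72, [0.4301, -0.1371, -0.0005])]
glaze_jar []
kiln_shelf [(0.55, [0.5517, 0.2419, 0.0001])]
camera_stand [(0.77, [0.6181, -0.4065, 0.0017])]
lens [(0.97, [0.6087, -0.2835, 0.2909])]
top [ 0.4785 -0.0644  1.2358]
blue_tile [(0.77, [0.5556, 0.351, 0.0651])]
blue_tile_face [(0.86, [0.5566, 0.3518, 0.1131])]
white_tile [(0.7, [0.5584, 0.151, 0.067])]
amber_tile [(0.77, [0.5545, 0.2485, 0.0687])]
frog_cup [(0.67, [0.4349, -0.1365, 0.0002])]
glaze_jar [(0.95, [0.7477, -0.105, 0.0049])]
kiln_shelf [(0.86, [0.5482, 0.2387, 0.0038])]
camera_stand []
lens [(0.9, [0.6092, -0.2773, 0.2928]), (0.15, [0.7469, -0.1063, 0.0017])]
```

View pics/side0.png

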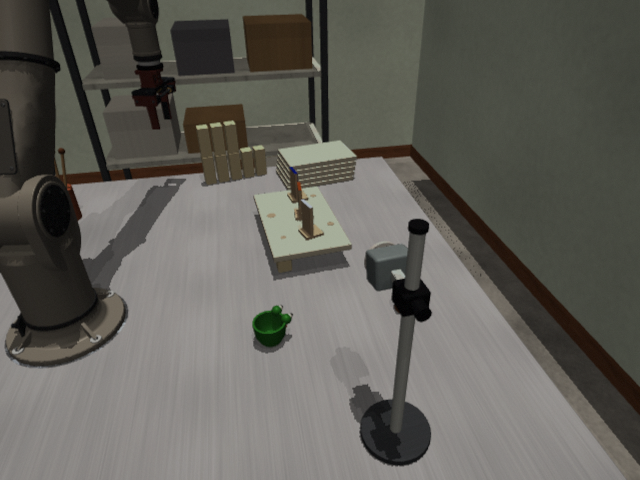

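View pics/top0.png

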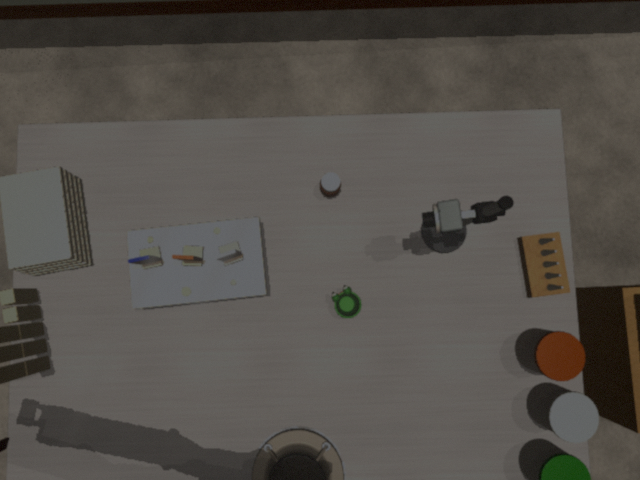

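The side view shows the blue tile at (295,178) on the far end of the shelf, and the inspection camera at (385,265). The top view shows the blue tile at (140,258), amber at (187,257) and white at (230,252). The lens is at (428,220), looking left, which is world +y. This agrees with what the networks report. I'll move to a hover over the blue tile with the jaws along x.

Request:
drive_tool([
  {"dp":[374,-298,90],"turn":[0,0,-1.297],"fingers":60},
  {"dp":[374,-298,90],"turn":[0,0,-1.297],"fingers":60},
  {"dp":[374,-298,90],"turn":[0,0,-1.297],"fingers":60},
  {"dp":[374,-298,90],"turn":[0,0,-1.297],"fingers":60},
  {"dp":[374,-298,90],"turn":[0,0,-1.297],"fingers":60},
])

```text
t: 1.5
tool_pos: [0.376, 0.4954, 0.2408]
tool_rot: [0.492, 0.87, 0.0, -0.0]
contact_force: [0.1, 0.9, 0.1]
width: 0.69
gripper_force: 0.0
```

Request:
drive_tool([
  {"dp":[180,-144,43],"turn":[0,0,-0.541],"fingers":50},
  {"dp":[180,-144,43],"turn":[0,0,-0.541],"fingers":50},
  {"dp":[180,-144,43],"turn":[0,0,-0.541],"fingers":50},
  {"dp":[180,-144,43],"turn":[0,0,-0.541],"fingers":50},
  {"dp":[180,-144,43],"turn":[0,0,-0.541],"fingers":50},
])

```text
t: 2.0
tool_pos: [0.5576, 0.3495, 0.2842]
tool_rot: [0.707, 0.707, 0.001, 0.001]
contact_force: [0.5, 0.2, -0.2]
width: 0.569
gripper_force: 0.0
```

```bash
python3 - <<'E'
from h import *
np.set_printoptions(precision=4,suppress=True)
s=state();print(s["t"],s["tool_pos"],R.from_quat(s["tool_rot"]).as_matrix().T, s["joints"])
p=grab_frame("wrist"); save(p,"wrist1.png")
r=R.from_rotvec(np.ravel(p["rvec"])).inv();print(w(p,[0,0,0]),r.apply([0,0,1]))
for t in ["blue_tile","blue_tile_face","amber_tile","lens"]:
    print(t,[(round(d["conf"],2),w(p,d["xyz"]).round(4).tolist()) for d in spot_point(p,t)[:2]])
print(proj(p,[[.556,.351,.158],[.556,.326,.158],[.556,.376,.158]]))
E
```

```text
2.0 [0.5576 0.3495 0.2842] [[-0.0001  1.     -0.0004]
 [ 1.      0.0001  0.002 ]
 [ 0.002  -0.0004 -1.    ]] [-0.9638  0.4032  0.4347  1.5112 -0.1727  1.2641 -0.5078]
[0.5571 0.4139 0.4751] [ 0.0013 -0.2456 -0.9694]
blue_tile [(0.72, [0.5562, 0.3503, 0.0664])]
blue_tile_face [(0.59, [0.5622, 0.3529, 0.1101])]
amber_tile [(0.81, [0.5554, 0.2453, 0.066])]
lens []
[[315.1621 225.6008]
 [315.1954 251.3365]
 [315.1275 198.8671]]
```

View pics/wrist1.png

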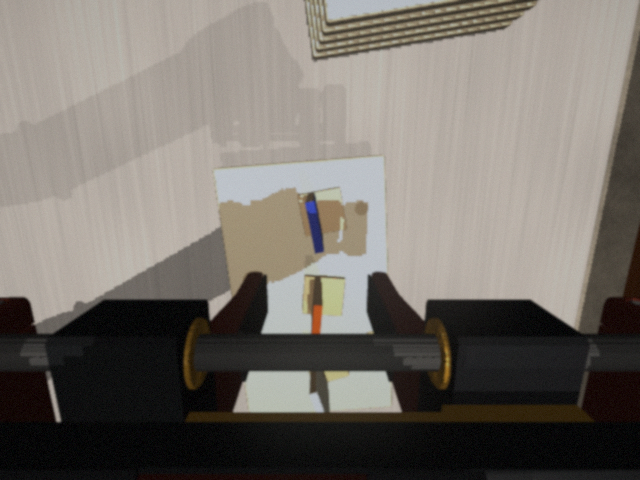

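The wrist view shows the blue top edge running from about (311,198) to (319,251), slightly yawed. I'll fit it.

```bash
python3 - <<'E'
from h import *
np.set_printoptions(precision=4,suppress=True)
def top(p,box):
    im=p["pixels"].astype(int); m=(im[:,:,2]>im[:,:,0]*1.6+15)&(im[:,:,2]>im[:,:,1]*1.5+10)
    q=np.zeros_like(m);a,b,c,d=box;q[b:d,a:c]=1;m&=q
    v,u=np.nonzero(m);P=[]
    for x,y in zip(u,v):
        o,d=ray(p,(x,y));P.append((o+d*(.158-o[2])/d[2])[:2])
    P=np.array(P,np.float32);return len(P),cv2.minAreaRect(P),P.mean(0),cv2.fitLine(P,2,0,.01,.01).ravel()
print(top(grab_frame("wrist"),(270,170,370,270)))
print(top(grab_frame("top"),(110,230,170,290)))
p=grab_frame("wrist");d=regions_of(p,"blue_tile")
if d:
  m=d[0]["pixels"].astype(np.uint8);print(d[0]["conf"],cv2.boundingRect(m))
E
```

```text
(367, ((0.5548790693283081, 0.3501152992248535), (0.00814632885158062, 0.04759150370955467), 9.187829971313477), array([0.5551, 0.3517], dtype=float32), array([ 0.1813, -0.9834,  0.5551,  0.3517], dtype=float32))
(4, ((0.5520985126495361, 0.3713320195674896), (0.002426676219329238, 0.002334567019715905), 0.5456784963607788), array([0.5521, 0.3713], dtype=float32), array([0.7263, 0.6874, 0.5521, 0.3713], dtype=float32))
0.75 (302, 192, 48, 67)
```

Request:
drive_tool([
  {"dp":[-2.5,1,-40],"turn":[0,0,0.168],"fingers":50},
  {"dp":[-2.5,1,-80],"turn":[0,0,0.168],"fingers":40},
  {"dp":[-2.5,1,-115],"turn":[0,0,0.168],"fingers":40},
  {"dp":[-2.5,1,-148],"turn":[0,0,0.168],"fingers":40},
  {"dp":[-2.5,1,-148],"turn":[0,0,0.168],"fingers":40},
])

```text
t: 2.95
tool_pos: [0.5483, 0.3529, 0.1304]
tool_rot: [0.642, 0.766, -0.004, -0.001]
contact_force: [-0.5, -0.4, -0.4]
width: 0.454
gripper_force: 0.0
```

```bash
python3 - <<'E'
from h import *
p=grab_frame("wrist"); save(p,"wrist2.png")
s=state(); print(s["tool_pos"],s["contact_force"],proj(p,[s["tool_pos"]]))
E
```

```text
[0.55017097 0.35372541 0.13335807] [ 0.45080114 -0.071994    0.22721536] [[321.2691556  271.30843111]]
```

View pics/wrist2.png

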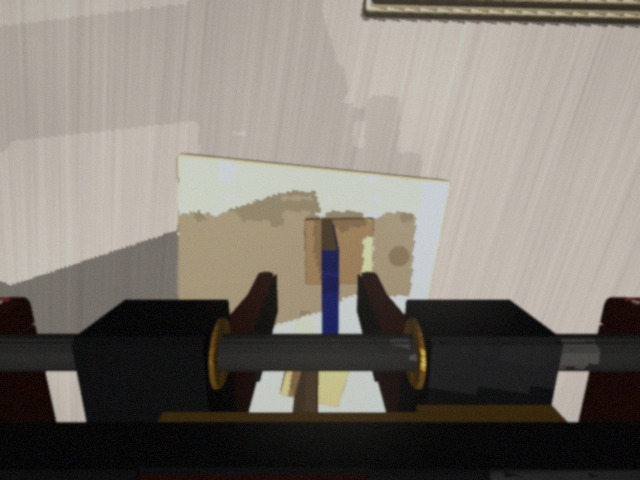

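The blue edge is centred at column 331 between fingertips at about 276 and 357 (middle 317). The tool is therefore about 5 mm short in x. I'll let it settle and correct.

Request:
drive_tool([
  {"dp":[0,0,0],"turn":[0,0,0],"fingers":40},
  {"dp":[0,0,0],"turn":[0,0,0],"fingers":40},
])

```text
t: 3.2
tool_pos: [0.5534, 0.3548, 0.1375]
tool_rot: [0.643, 0.766, 0.002, 0.0]
contact_force: [0.6, -0.6, 0.6]
width: 0.46
gripper_force: 0.0
```

Request:
drive_tool([
  {"dp":[2,-4,-1],"turn":[0,0,0],"fingers":40},
  {"dp":[2,-4,-1],"turn":[0,0,0],"fingers":40},
  {"dp":[2,-4,-1],"turn":[0,0,0],"fingers":20},
  {"dp":[2,-4,-1],"turn":[0,0,0],"fingers":12},
  {"dp":[2,-4,-1],"turn":[0,0,0],"fingers":3},
], newtons=30)

```text
t: 3.7
tool_pos: [0.5541, 0.3499, 0.1342]
tool_rot: [0.643, 0.766, 0.0, -0.0]
contact_force: [-0.1, 0.3, -0.2]
width: 0.224
gripper_force: 0.0
```

Request:
drive_tool([
  {"dp":[0,0,0],"turn":[0,0,0],"fingers":3},
  {"dp":[0,0,0],"turn":[0,0,0],"fingers":3},
  {"dp":[0,0,0],"turn":[0,0,0],"fingers":3},
])

```text
t: 4.0
tool_pos: [0.5541, 0.3498, 0.1341]
tool_rot: [0.643, 0.766, -0.0, 0.0]
contact_force: [0.0, -0.6, -0.8]
width: 0.037
gripper_force: 0.0
```

```bash
python3 - <<'E'
from h import *
p=grab_frame("wrist"); save(p,"wrist3.png")
s=state(); print(s["tool_pos"],s["width"],s["gripper_force"])
for c in ["wrist","side","top"]:
    q=grab_frame(c)
    for t in ["blue_tile","blue_tile_face"]:
        print(c,t,[(round(d["conf"],2),w(q,d["xyz"]).round(4).tolist()) for d in spot_point(q,t)[:2]])
E
```

```text
[0.55411375 0.3498014  0.13405566] 0.033587445189127756 0.0
wrist blue_tile [(0.97, [0.5569, 0.3517, 0.0671])]
wrist blue_tile_face [(0.77, [0.5607, 0.3544, 0.1116])]
side blue_tile [(0.82, [0.5594, 0.3452, 0.0689])]
side blue_tile_face [(0.65, [0.5574, 0.3532, 0.1128])]
top blue_tile [(0.65, [0.5572, 0.3513, 0.0645])]
top blue_tile_face [(0.8, [0.5589, 0.3502, 0.1159])]
```

View pics/wrist3.png

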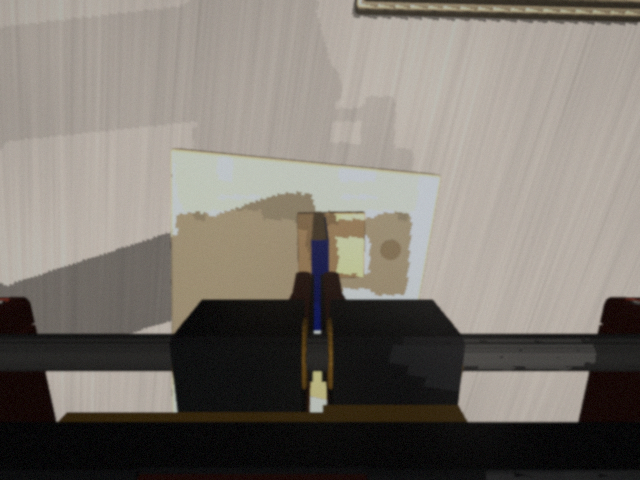

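The fingers stand on either side of the blue edge (columns 312–330), nearly closed. I'll give them more time with a command of 0.

Request:
drive_tool([
  {"dp":[0,0,0],"turn":[0,0,0],"fingers":0},
  {"dp":[0,0,0],"turn":[0,0,0],"fingers":0},
  {"dp":[0,0,0],"turn":[0,0,0],"fingers":0},
  {"dp":[0,0,0],"turn":[0,0,0],"fingers":0},
], newtons=30)

```text
t: 4.9
tool_pos: [0.5542, 0.3498, 0.1341]
tool_rot: [0.643, 0.766, 0.0, 0.0]
contact_force: [-0.5, -0.2, 1.6]
width: 0.004
gripper_force: 0.0
```

```bash
python3 - <<'E'
from h import *
p=grab_frame("wrist"); cv2.imwrite("pics/wrist4.png",cv2.resize(p["pixels"][180:380,220:420,::-1],(600,600)))
s=state(); r=R.from_quat(s["tool_rot"]);
for o in (.004,): 
  for h in (.008,-.011):
    print(h,proj(p,[s["tool_pos"]+r.apply([x,y,h]) for x in(-.01,.01) for y in (-o,o)]).round(0).tolist())
print(proj(p,[[.555,.3505,.158]]),s["width"],s["gripper_force"])
E
```

```text
0.008 [[311.0, 282.0], [324.0, 282.0], [311.0, 250.0], [324.0, 250.0]]
-0.011 [[311.0, 294.0], [325.0, 294.0], [310.0, 259.0], [325.0, 259.0]]
[[319.71037106 284.18548374]] 0.005138242150226734 0.0
```

View pics/wrist4.png

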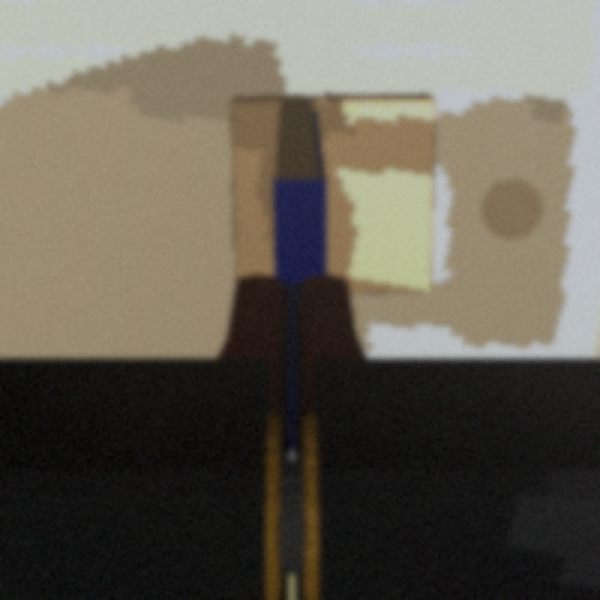

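The fingers have shut (width about 0) and the blue edge still shows beneath them, so they appear to have closed above the tile. I'll check from the side.

```bash
python3 - <<'E'
from h import *
p=grab_frame("side"); cv2.imwrite("pics/side2.png",cv2.resize(p["pixels"][110:250,220:360,::-1],(600,600),interpolation=cv2.INTER_CUBIC))
s=state(); r=R.from_quat(s["tool_rot"]);P=s["tool_pos"]
uv=proj(p,[P+r.apply([0,0,.008]),P,P+r.apply([0,0,-.011]),P+r.apply([0,0,-.072]),[.555,.3505,.158]])
print(s["t"],((uv-[220,110])*600/140).round(0).tolist())
E
```

```text
5.0 [[314.0, 299.0], [313.0, 289.0], [313.0, 274.0], [308.0, 188.0], [313.0, 255.0]]
```

View pics/side2.png

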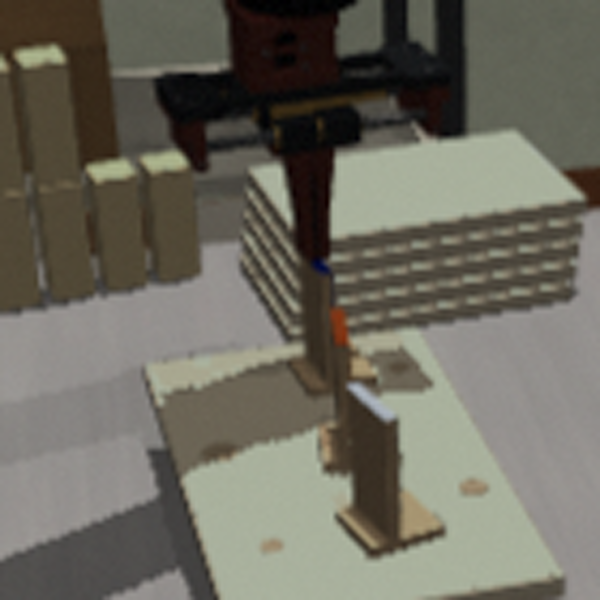

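The side view shows the fingertips at about (315,262) in the crop, just resting at the tile's top edge (320,262). The model put them at row 299. The real tips are therefore about 28 mm higher than computed, while the lateral fit is good. I'll open, go down 28 mm and close again.

Request:
drive_tool([
  {"dp":[1,0,4],"turn":[0,0,0],"fingers":35},
  {"dp":[1,0,4],"turn":[0,0,0],"fingers":35},
  {"dp":[1,0,4],"turn":[0,0,0],"fingers":35},
  {"dp":[1,0,4],"turn":[0,0,0],"fingers":35},
  {"dp":[1,0,4],"turn":[0,0,0],"fingers":35},
])

```text
t: 5.5
tool_pos: [0.5551, 0.3498, 0.138]
tool_rot: [0.643, 0.766, -0.0, -0.0]
contact_force: [-0.6, -0.5, -0.1]
width: 0.389
gripper_force: 0.0
```

Request:
drive_tool([
  {"dp":[0,0,-10],"turn":[0,0,0],"fingers":35},
  {"dp":[0,0,-20],"turn":[0,0,0],"fingers":35},
  {"dp":[0,0,-30],"turn":[0,0,0],"fingers":35},
  {"dp":[0,0,-30],"turn":[0,0,0],"fingers":35},
  {"dp":[0,0,-30],"turn":[0,0,0],"fingers":30},
])

```text
t: 6.0
tool_pos: [0.5549, 0.3495, 0.1075]
tool_rot: [0.643, 0.766, -0.001, -0.0]
contact_force: [-0.4, 0.0, -0.5]
width: 0.353
gripper_force: 0.0
```

Request:
drive_tool([
  {"dp":[0,0,0],"turn":[0,0,0],"fingers":3},
  {"dp":[0,0,0],"turn":[0,0,0],"fingers":3},
  {"dp":[0,0,0],"turn":[0,0,0],"fingers":3},
  {"dp":[0,0,0],"turn":[0,0,0],"fingers":3},
  {"dp":[0,0,0],"turn":[0,0,0],"fingers":3},
], newtons=30)

```text
t: 6.5
tool_pos: [0.5554, 0.3499, 0.1085]
tool_rot: [0.643, 0.766, 0.0, 0.0]
contact_force: [-0.0, -0.4, 0.9]
width: 0.087
gripper_force: 30.0
```

Gripped: 7.7 mm at 30 N. I'll lift and square up the yaw, then move to a viewpoint on the lens.

Request:
drive_tool([
  {"dp":[0,0,25],"turn":[0,0,0],"fingers":3},
  {"dp":[0,0,70],"turn":[0,0,0],"fingers":3},
  {"dp":[0,0,110],"turn":[0,0,0],"fingers":3},
  {"dp":[0,0,150],"turn":[0,0,-0.1],"fingers":3},
  {"dp":[0,0,150],"turn":[0,0,-0.168],"fingers":3},
])

```text
t: 7.0
tool_pos: [0.5581, 0.351, 0.2647]
tool_rot: [0.706, 0.708, 0.005, 0.001]
contact_force: [0.1, -0.1, -1.2]
width: 0.093
gripper_force: 30.0
```

Request:
drive_tool([
  {"dp":[5,-45,15],"turn":[-0.08,0,0],"fingers":3},
  {"dp":[12,-90,35],"turn":[-0.15,0,0],"fingers":3},
  {"dp":[18,-135,50],"turn":[-0.2,0,0],"fingers":3},
  {"dp":[24,-180,65],"turn":[-0.25,0,0],"fingers":3},
  {"dp":[30,-225,80],"turn":[-0.3,0,0],"fingers":3},
])

```text
t: 7.5
tool_pos: [0.5851, 0.1231, 0.3387]
tool_rot: [0.697, 0.701, -0.107, 0.106]
contact_force: [-0.0, -0.5, -0.6]
width: 0.09
gripper_force: 30.0
```

Request:
drive_tool([
  {"dp":[5,-45,15],"turn":[-0.05,0,0],"fingers":3},
  {"dp":[12,-90,35],"turn":[-0.1,0,0],"fingers":3},
  {"dp":[18,-135,50],"turn":[-0.15,0,0],"fingers":3},
  {"dp":[24,-180,65],"turn":[-0.2,0,0],"fingers":3},
  {"dp":[25,-205,70],"turn":[-0.2,0,0],"fingers":3},
])

```text
t: 8.0
tool_pos: [0.6101, -0.0829, 0.4089]
tool_rot: [0.684, 0.686, -0.176, 0.175]
contact_force: [0.7, 0.9, -0.9]
width: 0.091
gripper_force: 30.0
```

```bash
python3 - <<'E'
from h import *
np.set_printoptions(precision=4,suppress=True)
s=state();print(s["t"],s["tool_pos"],R.from_quat(s["tool_rot"]).as_matrix().T,s["joints"],s["width"])
p=grab_frame("wrist"); save(p,"wrist5.png"); np.save("w5.npy",p,allow_pickle=True)
print(w(p,[0,0,0]),proj(p,[[.609,-.28,.291]]))
for t in ["blue_tile","blue_tile_face","lens","camera_stand"]:
    print(t,[(round(d["conf"],2),w(p,d["xyz"]).round(4).tolist()) for d in spot_point(p,t)[:2]])
E
```

```text
8.0 [ 0.6101 -0.0829  0.4089] [[-0.0044  0.8767 -0.4811]
 [ 1.      0.0036 -0.0025]
 [-0.0005 -0.4811 -0.8767]] [-0.745   0.311   0.6638  1.4972  0.3115  1.4555 -0.141 ] 0.09131378076805104
[0.6099 0.065  0.5444] [[315.7887 309.1153]]
blue_tile [(0.83, [0.6123, -0.1011, 0.3708])]
blue_tile_face [(0.8, [0.6173, -0.0782, 0.4111])]
lens []
camera_stand []
```

View pics/wrist5.png

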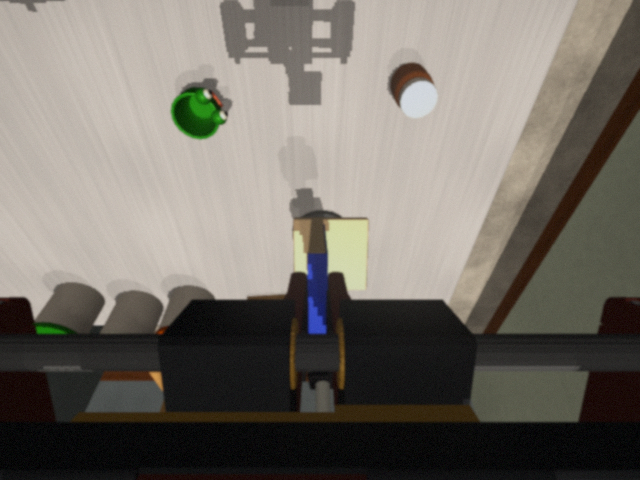

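The wrist picture is turned over: image-down is −y. The held tile's blue edge shows at (317,290), with the lens hidden behind the gripper. In the final orientation the wrist camera should see the lens to one side, so I'll work out that pose with provisional tilt and yaw and a 200 mm standoff.

```bash
cat >> h.py <<'E'
def goal(lens,th,yaw,dist,off=(0,.0045,-.0045)):
    # yaw: heading of look direction measured from +y (positive toward -x)
    look=np.array([-np.sin(yaw)*np.cos(th),np.cos(yaw)*np.cos(th),-np.sin(th)])
    x=-look; y=np.cross([0,0,1],x); y/=np.linalg.norm(y); z=np.cross(x,y)
    T=np.stack([np.cross(x,-z),x,-z],1)  # tool axes
    face=np.array(lens)+dist*look
    return face-T@np.array(off),R.from_matrix(T)
def delta(P,Rt):
    s=state(); d=(P-np.array(s["tool_pos"]))*1000
    print("dp",d.round(1),"turn",(Rt*R.from_quat(s["tool_rot"]).inv()).as_rotvec().round(3),"t",s["t"])
E
python3 - <<'E'
from h import *
delta(*goal([.609,-.281,.292],.3,.07,.20))
p=grab_frame("top")
for t in ["lens","camera_stand","blue_tile_face"]:
    print(t,[(round(d["conf"],2),w(p,d["xyz"]).round(4).tolist()) for d in spot_point(p,t)[:2]])
E
```

```text
dp [ -14.7   -8.6 -180.2] turn [ 0.176 -0.603 -1.388] t 8.25
lens [(0.66, [0.6102, -0.2793, 0.2939])]
camera_stand [(0.92, [0.6171, -0.405, -0.0008])]
blue_tile_face [(0.6, [0.6148, -0.0761, 0.4129])]
```

Request:
drive_tool([
  {"dp":[-3,-2,-20],"turn":[0.017,-0.0594,-0.1367],"fingers":3},
  {"dp":[-6,-4,-40],"turn":[0.0345,-0.1187,-0.2733],"fingers":3},
  {"dp":[-8,-5,-60],"turn":[0.052,-0.178,-0.41],"fingers":3},
  {"dp":[-10,-6,-80],"turn":[0.069,-0.2374,-0.5466],"fingers":3},
  {"dp":[-12,-7,-100],"turn":[0.0866,-0.297,-0.683],"fingers":3},
])

```text
t: 8.95
tool_pos: [0.5983, -0.0863, 0.3071]
tool_rot: [0.899, 0.392, -0.093, 0.174]
contact_force: [-0.0, -0.0, -0.7]
width: 0.085
gripper_force: 30.0
```

Request:
drive_tool([
  {"dp":[0,0,-20],"turn":[0.017,-0.0594,-0.1367],"fingers":3},
  {"dp":[-1,0,-40],"turn":[0.0345,-0.1187,-0.2733],"fingers":3},
  {"dp":[-2,-1,-60],"turn":[0.052,-0.178,-0.41],"fingers":3},
  {"dp":[-2,-1,-80],"turn":[0.069,-0.2374,-0.5466],"fingers":3},
  {"dp":[-3,-1,-80],"turn":[0.0866,-0.297,-0.683],"fingers":3},
])

```text
t: 9.45
tool_pos: [0.5937, -0.087, 0.2253]
tool_rot: [0.988, 0.044, 0.0, 0.15]
contact_force: [0.0, 0.5, -0.0]
width: 0.089
gripper_force: 30.0
```

```bash
python3 - <<'E'
from h import *
np.set_printoptions(precision=4,suppress=True)
delta(*goal([.609,-.281,.292],.3,.07,.20))
s=state();print(s["tool_pos"],s["joints"],s["width"])
p=grab_frame("wrist"); save(p,"wrist6.png")
print(w(p,[0,0,0]),proj(p,[[.609,-.28,.291]]))
E
```

```text
dp [ 1.7 -0.4  1.9] turn [ 0.003 -0.012 -0.016] t 9.45
[ 0.5937 -0.087   0.2253] [-0.8158  0.4395  0.9113  1.7939 -0.049   1.04   -1.4164] 0.08903919731774698
[ 0.657  -0.0266  0.4068] [[671.6065 280.218 ]]
```

Request:
drive_tool([
  {"dp":[1,0,30],"turn":[0,-0.01,-0.015],"fingers":3},
  {"dp":[1,0,75],"turn":[0,-0.01,-0.015],"fingers":3},
  {"dp":[1,0,110],"turn":[0,-0.01,-0.015],"fingers":3},
  {"dp":[1,0,110],"turn":[0,-0.01,-0.015],"fingers":3},
])

```text
t: 9.9
tool_pos: [0.599, -0.0885, 0.3432]
tool_rot: [0.988, 0.039, 0.01, 0.151]
contact_force: [0.1, -0.1, -0.9]
width: 0.09
gripper_force: 30.0
```

```bash
python3 - <<'E'
from h import *
np.set_printoptions(precision=4,suppress=True)
s=state();print(s["t"],s["tool_pos"])
p=grab_frame("wrist"); np.save("w6.npy",p,allow_pickle=True)
u,v=proj(p,[[.609,-.281,.292]])[0];print(p["fx"],u,v,w(p,[0,0,0]))
for t in ["blue_tile_face","lens","camera_stand"]:
    print(t,[(round(d["conf"],2),w(p,d["xyz"]).round(4).tolist()) for d in spot_point(p,t)[:2]])
im=p["pixels"][120:420,400:640,::-1]; cv2.imwrite("pics/wrist6.png",cv2.resize(im,(480,600),interpolation=cv2.INTER_CUBIC))
E
```

```text
9.9 [ 0.599  -0.0885  0.3432]
344.7286710793542 504.68777078562357 240.18600119456426 [ 0.6592 -0.0285  0.526 ]
blue_tile_face [(0.92, [0.6031, -0.0901, 0.3477])]
lens [(0.59, [0.602, -0.289, 0.2965])]
camera_stand [(0.89, [0.6202, -0.403, 0.0017])]
```

View pics/wrist6.png

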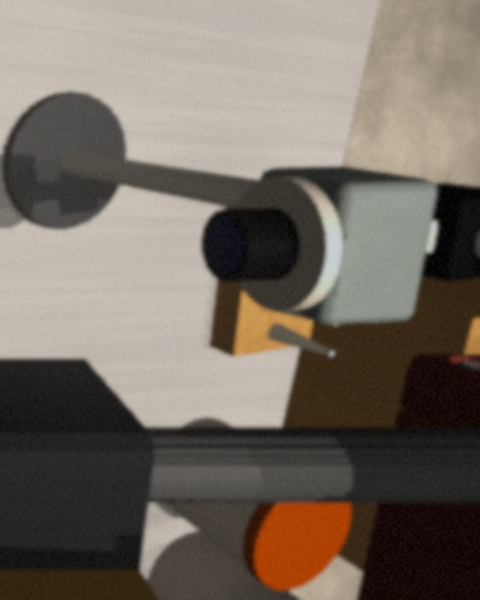

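The crop clearly shows the camera from above and in front:
- barrel front centred at (224,244), full-frame (512,242)
- ring rim spanning rows 178–311
- light top face with corners near (344,183), (437,183), (414,317) and (325,325)

I'll fit the lens pose to these points together with the network positions.

```bash
cat > fit.py <<'E'
from h import *
from scipy.optimize import least_squares
np.set_printoptions(precision=4,suppress=True)
p=np.load("w6.npy",allow_pickle=True).item()
im=p["pixels"]
g=cv2.cvtColor(im,cv2.COLOR_RGB2GRAY)
c2=lambda a:np.array(a,float)/2+[400,120]
F=c2([[344,183],[437,183],[414,317],[325,325]])
Lc=c2([[224,244]]); ring=c2([[296,178],[285,311]])   # disc extremes in y
nets=np.array([[.6087,-.2835,.2909],[.6097,-.2783,.2933],[.602,-.289,.2965]])
def model(q):
    look=np.array([-np.sin(q[4])*np.cos(q[3]),np.cos(q[4])*np.cos(q[3]),-np.sin(q[3])])
    x=-look;y=np.cross([0,0,1],x);y/=np.linalg.norm(y);z=np.cross(x,y);A=np.stack([x,y,z],1)
    return lambda P:q[:3]+np.array(P)@A.T
def run(lx,hz):
    def res(q):
        f=model(q);b=q[5]
        # image up is +x world = lens +y side
        pts=f([[0,0,0],[b,.031,hz],[b+lx,.031,hz],[b+lx,-.031,hz],[b,-.031,hz],[q[6],.030,0],[q[6],-.030,0]])
        uv=proj(p,pts)
        e=(uv[:5]-np.vstack([Lc,F])); e[0]*=1.5
        r=(uv[5:]-ring)[:,1]
        return np.r_[e.ravel(),r,((nets-q[:3])/.004).ravel()*.7]
    s=least_squares(res,[.609,-.281,.292,.3,.05,.03,.025])
    J=np.linalg.inv(s.jac.T@s.jac)
    print(lx,hz,s.x,"cost",s.cost,"sd",np.sqrt(np.diag(J))[:5]); print(res(s.x)[:12].round(1)); return s.x
if __name__=="__main__":
    for a in ((.044,.026),(.052,.022)): q=run(*a)
E
python3 fit.py
```

```text
0.044 0.026 [ 0.6069 -0.2892  0.2925  0.1469  0.0935  0.0309 -0.0088] cost 10.606750245839661 sd [0.0006 0.002  0.0018 0.0179 0.0103]
[-0.3  0.9  1.2 -0.4  1.1 -2.5 -1.3  1.  -1.2  0.5  0.6 -0.4]
0.052 0.022 [ 0.607  -0.2873  0.2943  0.0503  0.0543  0.0358 -0.0025] cost 12.917912424451739 sd [0.0005 0.002  0.0018 0.0146 0.0087]
[-0.2  1.6  1.8 -0.3  2.1 -1.2 -1.7 -0.4 -2.4 -0.7  0.4 -0.1]
```

The tilt is weakly constrained from one view. I'll take a second view from another side and do an edge-based fit over both.

Request:
drive_tool([
  {"dp":[-40,0,-10],"turn":[0,0,0],"fingers":3},
  {"dp":[-85,0,-25],"turn":[0,0,0],"fingers":3},
  {"dp":[-120,0,-40],"turn":[0,0,0],"fingers":3},
  {"dp":[-120,0,-40],"turn":[0,0,0],"fingers":3},
  {"dp":[-120,0,-40],"turn":[0,0,0],"fingers":3},
])

```text
t: 10.6
tool_pos: [0.4754, -0.0874, 0.2973]
tool_rot: [0.988, 0.039, 0.005, 0.15]
contact_force: [0.6, 0.2, 0.1]
width: 0.088
gripper_force: 30.0
```

```bash
python3 - <<'E'
from h import *
np.set_printoptions(precision=4,suppress=True)
s=state();print(s["t"],s["tool_pos"])
p=grab_frame("wrist"); np.save("w7.npy",p,allow_pickle=True)
u,v=proj(p,[[.608,-.284,.293]])[0];print(u,v,w(p,[0,0,0]))
for t in ["blue_tile_face","lens"]:
    print(t,[(round(d["conf"],2),w(p,d["xyz"]).round(4).tolist()) for d in spot_point(p,t)[:2]])
im=p["pixels"][20:320,400:640,::-1]; cv2.imwrite("pics/wrist7.png",cv2.resize(im,(480,600),interpolation=cv2.INTER_CUBIC))
E
```

```text
10.6 [ 0.4754 -0.0874  0.2973]
600.351364258483 80.09046461737364 [ 0.5372 -0.0278  0.4795]
blue_tile_face [(0.91, [0.4805, -0.0846, 0.3023])]
lens [(0.6, [0.6081, -0.292, 0.295])]
```

View pics/wrist7.png

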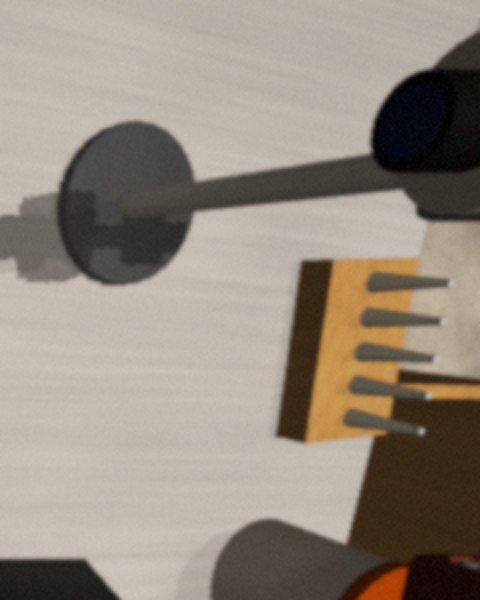

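In view B the lens front is an ellipse centred at crop (412,121), full-frame (606,80). The box is cut off at the right edge, so I'll go up and back a little to get all of it, then fit.

Request:
drive_tool([
  {"dp":[15,15,35],"turn":[0,0,0],"fingers":3},
  {"dp":[25,30,80],"turn":[0,0,0],"fingers":3},
  {"dp":[30,30,110],"turn":[0,0,0],"fingers":3},
  {"dp":[30,30,110],"turn":[0,0,0],"fingers":3},
  {"dp":[30,30,110],"turn":[0,0,0],"fingers":3},
])

```text
t: 11.25
tool_pos: [0.5069, -0.0583, 0.4083]
tool_rot: [0.988, 0.037, 0.006, 0.152]
contact_force: [0.2, -0.0, -1.2]
width: 0.092
gripper_force: 30.0
```

```bash
cat > fit2.py <<'E'
from h import *
from scipy.optimize import least_squares
from scipy.ndimage import map_coordinates
import os
np.set_printoptions(precision=4,suppress=True)
if not os.path.exists("w8.npy"):
    p=grab_frame("wrist"); np.save("w8.npy",p,allow_pickle=True)
    print([(round(d["conf"],2),w(p,d["xyz"]).round(4).tolist()) for d in spot_point(p,"lens")[:2]])
V=[np.load(f"w{i}.npy",allow_pickle=True).item() for i in (6,7,8)]
print([proj(p,[[.608,-.284,.293]])[0].round(0).tolist() for p in V])
D=[]
for p in V:
    g=cv2.GaussianBlur(p["pixels"],(0,0),.8)
    e=np.max([cv2.Canny(g[:,:,k],25,60) for k in range(3)],0); e[:,:2]=0
    D.append(np.minimum(cv2.distanceTransform(255-e,cv2.DIST_L2,5),6))
a=np.linspace(0,2*np.pi,80,endpoint=False); C=np.stack([0*a,np.cos(a),np.sin(a)],1)
def pts(q,lx,hz):
    b,c=q[5],q[6]
    box=np.array([[b,.031,hz],[b+lx,.031,hz],[b+lx,-.031,hz],[b,-.031,hz]])
    t=np.linspace(0,1,25)[:,None]
    E=[box[i]*(1-t)+box[(i+1)%4]*t for i in range(4)]
    P=np.vstack([C*.016,C*.03+[c,0,0]]+E)
    th,yw=q[3:5]
    look=np.array([-np.sin(yw)*np.cos(th),np.cos(yw)*np.cos(th),-np.sin(th)])
    x=-look;y=np.cross([0,0,1],x);y/=np.linalg.norm(y);z=np.cross(x,y)
    return q[:3]+P@np.stack([x,y,z])
def res(q,lx,hz,views):
    P=pts(q,lx,hz);o=[]
    for i in views:
        uv=proj(V[i],P)
        d=map_coordinates(D[i],[uv[:,1],uv[:,0]],order=1,mode="constant",cval=3)
        o.append(d)
    return np.concatenate(o+[(q[5:7]-[.034,.028])/.01, (q[:3]-[.608,-.284,.293])/.003])
def fit(views):
  for lx,hz in ((.044,.026),(.052,.022),(.052,.031),(.062,.022)):
    best=None
    for th in (.1,.2,.3,.4,.5):
      for yw in (0,.08):
        s=least_squares(res,[.608,-.284,.293,th,yw,.034,.028],args=(lx,hz,views),loss="soft_l1",f_scale=1.,x_scale=[.002]*3+[.05,.05,.005,.005],diff_step=1e-3)
        if best is None or s.cost<best.cost: best=s
    print(views,lx,hz,best.x,round(best.cost,1))
if __name__=="__main__":
    for v in ((0,1,2),(0,),(2,)): fit(v)
E
python3 fit2.py
```

```text
[(0.61, [0.6032, -0.287, 0.2954])]
[[508.0, 242.0], [600.0, 80.0], [497.0, 139.0]]
(0, 1, 2) 0.044 0.026 [ 0.6081 -0.2883  0.2919  0.2501  0.0787  0.0268  0.0235] 947.9
(0, 1, 2) 0.052 0.022 [ 0.6078 -0.2878  0.2932  0.2053  0.0828  0.0246  0.0228] 1023.2
(0, 1, 2) 0.052 0.031 [ 0.6079 -0.2887  0.2957 -0.0127  0.0767  0.0237  0.0185] 988.4
(0, 1, 2) 0.062 0.022 [ 0.6079 -0.2871  0.297   0.0087  0.0463  0.0255  0.0179] 1039.0
(0,) 0.044 0.026 [ 0.608  -0.2877  0.2959  0.0717  0.0672  0.032   0.0183] 233.4
(0,) 0.052 0.022 [ 0.6089 -0.2853  0.2993 -0.001   0.024   0.0352  0.0161] 198.8
(0,) 0.052 0.031 [ 0.6081 -0.2891  0.2959 -0.0282  0.0613  0.0244  0.0167] 210.6
(0,) 0.062 0.022 [ 0.6089 -0.2854  0.2996 -0.0138  0.0184  0.0265  0.0157] 212.6
(2,) 0.044 0.026 [ 0.6079 -0.2875  0.2929  0.2398  0.0772  0.0267  0.0233] 215.8
(2,) 0.052 0.022 [ 0.6079 -0.2895  0.292   0.169   0.0944  0.0258  0.0225] 226.5
(2,) 0.052 0.031 [ 0.6084 -0.2912  0.2931 -0.0347  0.0695  0.0247  0.0185] 239.6
(2,) 0.062 0.022 [ 0.6079 -0.2891  0.2951 -0.0159  0.0762  0.0256  0.0182] 240.1
```

The box edges are ambiguous. The blue-tinted glass disc is cleaner, because its second moments in three views give the axis directly.

```bash
cat > fit3.py <<'E'
from h import *
from scipy.optimize import least_squares
np.set_printoptions(precision=4,suppress=True)
V=[np.load(f"w{i}.npy",allow_pickle=True).item() for i in (6,7,8)]
C0=[(512,242),(606,80.5),(499,140)]
M=[]
for p,c in zip(V,C0):
    im=cv2.GaussianBlur(p["pixels"].astype(np.float32),(0,0),1.)
    x0,y0=int(c[0])-30,int(c[1])-30
    x1=min(x0+60,640); k=im[y0:y0+60,x0:x1]
    s=k[:,:,2]-.5*(k[:,:,0]+k[:,:,1]); br=k.max(2)
    m=((s>8)&(br<70)).astype(np.uint8)
    n,lab,st,ct=cv2.connectedComponentsWithStats(m)
    j=1+np.argmax(st[1:,4]); m=lab==j
    v,u=np.nonzero(m); cov=np.cov(np.stack([u,v]))
    M.append((u.mean()+x0,v.mean()+y0,cov[0,0],cov[1,1],cov[0,1])); l=np.linalg.eigvalsh(cov)
    print("area",m.sum(),"bbox",st[j,:4],"semi",2*np.sqrt(l),"max s",s[m].max(),np.percentile(s[m],[10,50,90]),M[-1][:2])
rr=np.sqrt(np.linspace(.01,.99,14)); aa=np.linspace(0,2*np.pi,48,endpoint=False)
G=np.array([[0,r*np.cos(a),r*np.sin(a)] for r in rr for a in aa])
def axes(th,yw):
    look=np.array([-np.sin(yw)*np.cos(th),np.cos(yw)*np.cos(th),-np.sin(th)])
    x=-look;y=np.cross([0,0,1],x);y/=np.linalg.norm(y);return np.stack([x,y,np.cross(x,y)])
def res(q,idx):
    P=q[:3]+q[5]*G@axes(q[3],q[4]);o=[]
    for i in idx:
        uv=proj(V[i],P);c=np.cov(uv.T);m=M[i]
        o+=[(uv[:,0].mean()-m[0]),(uv[:,1].mean()-m[1]),(c[0,0]-m[2])/2,(c[1,1]-m[3])/2,(c[0,1]-m[4])/2]
    return np.array(o+list((q[:3]-[.607,-.284,.293])/.01))
for idx in ((0,1,2),(0,1),(1,2),(0,2)):
    s=least_squares(res,[.608,-.284,.293,.25,.07,.015],args=(idx,),x_scale=[.002]*3+[.1,.1,.002])
    sd=np.sqrt(np.diag(np.linalg.inv(s.jac.T@s.jac)))
    print(idx,s.x,"sd",sd[3:5],"cost",round(s.cost,2),s.fun[:5*len(idx)].round(1))
E
python3 fit3.py
```

```text
area 33 bbox [31 30  7  9] semi [2.9077 4.7926] max s 9.808715 [8.0836 8.3394 9.2601] (np.float64(516.1212121212121), np.float64(246.06060606060606))
area 875 bbox [14 12 33 38] semi [13.4067 20.8103] max s 13.141521 [ 9.6482 10.9487 11.8852] (np.float64(605.6971428571428), np.float64(80.47428571428571))Traceback (most recent call last):
  File "fit3.py", line 14, in <module>
    j=1+np.argmax(st[1:,4]); m=lab==j
        ~~~~~~~~~^^^^^^^^^^
    return _wrapfunc(a, 'argmax', axis=axis, out=out, **kwds)
    return bound(*args, **kwds)
ValueError: attempt to get argmax of an empty sequence
```

```bash
sed -i 's/m=((s>8)&(br<70)).astype(np.uint8)/print("levels",np.median(s[27:34,27:34]),np.median(br[27:34,27:34]),np.median(s[25:35,48:54]),np.median(br[25:35,48:54]));hi=np.median(s[26:35,26:35]);m=((s>(hi+1)\/2)\&(br<60)).astype(np.uint8)\n    m=cv2.morphologyEx(m,cv2.MORPH_OPEN,np.ones((3,3),np.uint8))/' fit3.py; python3 fit3.py
```

```text
levels 7.503929 25.180546 -1.0884075 25.52525
area 368 bbox [22 18 18 26] semi [ 8.9567 13.1181] max s 9.808715 [5.2042 7.3071 8.1596] (np.float64(512.4048913043479), np.float64(242.32336956521738))
levels 10.898327 17.609154 0.019385338 13.219683
area 949 bbox [13 12 34 38] semi [14.004  21.6087] max s 13.141521 [ 8.5557 10.8354 11.8669] (np.float64(605.6059009483668), np.float64(80.34246575342466))
levels 5.8265457 28.136166 -1.7862558 29.858534
area 240 bbox [25 19 14 22] semi [ 6.5743 11.7282] max s 6.825947 [4.1727 5.4884 6.3059] (np.float64(500.325), np.float64(139.37916666666666))
(0, 1, 2) [ 0.6077 -0.2862  0.2952  0.1685  0.0885  0.0118] sd [0.0172 0.0237] cost 3.55 [-0.4  0.1  0.6  1.  -0.2  0.5 -0.1 -0.6 -0.9  0.2 -0.3 -0.1  1.2  1.6
  0.1]
(0, 1) [ 0.6078 -0.2865  0.2949  0.1673  0.0922  0.0119] sd [0.018  0.0252] cost 1.35 [-0.4 -0.   0.7  1.2 -0.2  0.3 -0.  -0.3 -0.5  0.2]
(1, 2) [ 0.6075 -0.2856  0.2955  0.1691  0.0863  0.0118] sd [0.0192 0.0269] cost 2.62 [ 0.3 -0.  -0.4 -0.6 -0.  -0.5 -0.   1.2  1.7  0. ]
(0, 2) [ 0.6077 -0.2867  0.295   0.1796  0.0925  0.0115] sd [0.0338 0.0413] cost 0.54 [-0.1  0.1 -0.3 -0.4 -0.3  0.  -0.1  0.5  0.5  0.3]
```

The views agree: lens ≈ (0.608, −0.286, 0.295), downward tilt ≈ 0.17, yaw ≈ 0.087. That yaw matches the stand foot-to-lens direction of 0.082. I'll compute the final move.

```bash
python3 - <<'E'
from h import *
delta(*goal([.6077,-.2862,.295],.17,.087,.15,(.0025,.005,-.0045)))
E
```

```text
dp [  86.3  -76.5 -142.7] turn [0.134 0.009 0.012] t 11.35
```

Request:
drive_tool([
  {"dp":[17,-15,-28],"turn":[0.03,0,0],"fingers":3},
  {"dp":[37,-32,-60],"turn":[0.06,0,0],"fingers":3},
  {"dp":[57,-49,-95],"turn":[0.1,0.005,0.005],"fingers":3},
  {"dp":[76,-66,-125],"turn":[0.134,0.009,0.012],"fingers":3},
  {"dp":[86,-76,-143],"turn":[0.134,0.009,0.012],"fingers":3},
])

```text
t: 11.85
tool_pos: [0.5906, -0.1377, 0.2613]
tool_rot: [0.996, 0.041, 0.002, 0.084]
contact_force: [0.8, 0.1, -0.5]
width: 0.085
gripper_force: 30.0
```

Request:
drive_tool([
  {"dp":[0,0,0],"turn":[0,0,0],"fingers":3},
  {"dp":[0,0,0],"turn":[0,0,0],"fingers":3},
  {"dp":[0,0,0],"turn":[0,0,0],"fingers":3},
])

```text
t: 12.15
tool_pos: [0.5922, -0.1334, 0.2658]
tool_rot: [0.995, 0.044, 0.005, 0.084]
contact_force: [0.3, 0.5, -0.1]
width: 0.085
gripper_force: 30.0
```

```bash
python3 - <<'E'
from h import *
np.set_printoptions(precision=4,suppress=True)
P,Rt=goal([.6077,-.2862,.295],.17,.087,.15,(.0025,.005,-.0045)); delta(P,Rt)
s=state(); print(s["width"],s["gripper_force"],"face model",P+Rt.apply([.0025,.005,-.0045]))
for c in ["wrist","top","side","wrist","top"]:
    p=grab_frame(c); out=[]
    for t in ["blue_tile_face","blue_tile","lens"]:
        out+=[(t,round(d["conf"],2),w(p,d["xyz"]).round(4).tolist()) for d in spot_point(p,t)[:1]]
    print(c,out)
    if c=="wrist": np.save("w9.npy",p,allow_pickle=True); print("lens px",proj(p,[[.6077,-.2862,.295]]))
E
```

```text
dp [-0.2 -1.6 -1.4] turn [-0.002  0.002 -0.002] t 12.15
0.08538475037768362 29.9958336353302 face model [ 0.5949 -0.1389  0.2696]
wrist [('blue_tile_face', 0.71, [0.5946, -0.1345, 0.2695]), ('blue_tile', 0.92, [0.5937, -0.141, 0.2236]), ('lens', 0.96, [0.6072, -0.2902, 0.2907])]
lens px [[585.6395 271.903 ]]
top [('blue_tile_face', 0.42, [0.5936, -0.1395, 0.2729]), ('blue_tile', 0.61, [0.5966, -0.1386, 0.2221]), ('lens', 0.69, [0.6094, -0.283, 0.292])]
side [('blue_tile_face', 0.96, [0.5912, -0.1349, 0.2686]), ('blue_tile', 0.59, [0.5956, -0.1429, 0.2246]), ('lens', 0.76, [0.6079, -0.2821, 0.2936])]
wrist [('blue_tile_face', 0.64, [0.5977, -0.1341, 0.2681]), ('blue_tile', 0.76, [0.5961, -0.1412, 0.2245]), ('lens', 0.77, [0.6027, -0.2891, 0.2961])]
lens px [[585.5642 271.8955]]
top [('blue_tile_face', 0.61, [0.5925, -0.1393, 0.269]), ('blue_tile', 0.57, [0.5959, -0.142, 0.222]), ('lens', 0.61, [0.6062, -0.2788, 0.2919])]
```

Everything agrees to a few mm. This pose also sees the lens, so I'll refine the tilt with this view.

```bash
sed -e 's/(6,7,8)/(6,7,8,9)/; s/(499,140)\]/(499,140),(585.6,272)]/; s/in ((0,1,2),(0,1),(1,2),(0,2))/in ((0,1,2,3),(1,3),(0,3))/' fit3.py > fit4.py; python3 fit4.py | grep -v levels
```

```text
area 368 bbox [22 18 18 26] semi [ 8.9567 13.1181] max s 9.808715 [5.2042 7.3071 8.1596] (np.float64(512.4048913043479), np.float64(242.32336956521738))
area 949 bbox [13 12 34 38] semi [14.004  21.6087] max s 13.141521 [ 8.5557 10.8354 11.8669] (np.float64(605.6059009483668), np.float64(80.34246575342466))
area 240 bbox [25 19 14 22] semi [ 6.5743 11.7282] max s 6.825947 [4.1727 5.4884 6.3059] (np.float64(500.325), np.float64(139.37916666666666))
area 1079 bbox [15  9 33 42] semi [16.2512 21.1716] max s 13.895328 [ 8.1868  9.9156 11.0622] (np.float64(585.9388322520853), np.float64(271.7377201112141))
(0, 1, 2, 3) [ 0.6078 -0.2863  0.295   0.1676  0.0914  0.0119] sd [0.0109 0.0145] cost 4.15 [-0.4  0.   0.7  1.2 -0.2  0.4 -0.1 -0.2 -0.4  0.1 -0.3 -0.1  1.3  1.8
  0.1  0.1  0.1 -0.4 -0.7 -0. ]
(1, 3) [ 0.6078 -0.2865  0.2947  0.1677  0.0917  0.012 ] sd [0.0115 0.0156] cost 0.09 [ 0.1  0.1  0.1  0.1 -0.  -0.1 -0.  -0.1 -0.1  0. ]
(0, 3) [ 0.6087 -0.2825  0.2984  0.168   0.0929  0.0117] sd [0.0132 0.0174] cost 1.24 [-0.5 -0.2  0.6  1.1 -0.2  0.3  0.2 -0.2 -0.4  0.1]
```

The tilt of 0.168 and yaw of 0.09 are confirmed. I'll make a tiny correction, settle, and hand in.

Request:
drive_tool([
  {"dp":[0,-1.5,-1],"turn":[0,0,0.003],"fingers":3},
  {"dp":[0,-1.5,-1],"turn":[0,0,0.003],"fingers":3},
  {"dp":[0,-1.5,-1],"turn":[0,0,0.003],"fingers":3},
  {"dp":[0,-1.5,-1],"turn":[0,0,0.003],"fingers":3},
  {"dp":[0,-1.5,-1],"turn":[0,0,0.003],"fingers":3},
])

```text
t: 13.65
tool_pos: [0.5922, -0.1357, 0.2641]
tool_rot: [0.995, 0.045, 0.005, 0.084]
contact_force: [-0.8, -0.9, -1.9]
width: 0.088
gripper_force: 30.0
```

```bash
python3 - <<'E'
from h import *
delta(*goal([.6078,-.2863,.295],.168,.09,.15,(.0025,.005,-.0045)))
print(np.abs(state()["qd"]).max(), job_done())
E
```

```text
dp [-0.5  0.7  0.5] turn [ 0.     0.002 -0.001] t 13.65
the job is handed in; nothing more can be done
0.002182095694038212 None
```

I handed the job in at about 13.7 s: the blue tile is held still at 30 N, 15 cm in front of the lens and squared to its measured tilt (0.17 rad), within about 1 mm of the computed pose; I saw no contact with anything else but did not re-image the bystanders.

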